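# Fold down the ratchet arm of the drone service stand

### The job

Fold the arm of the drone service stand down flat: press the thumb tab of the ratchet pawl down until the pawl flips over and stays clear of the teeth by itself, then push the raised arm all the way down onto its rest. Do it by pressing only: do not grip or lift the arm or force it over the engaged teeth, leave the pawl thrown back, and leave the other things on the bench where they are.

Things in the scene. Friction and masses are not known exactly. Their poses are not given: they have to be found in the camera images.
- stand: Fixed stand: grey base plate 150 (x) by 350 mm (y from -130 to 220), 10 thick; two white arm cheeks (62 mm over both, tops at 88 mm), two pawl posts (tops at 114 mm), rubber-capped rest post at y = 155 mm, 65 mm tall. Origin: bench height under the arm's hinge; z up, x along the hinge axles, y the way the arm reaches. Turned about vertical by up to 0.5 rad from the world axes.
- prop_arm (a joint): Arm's angle above level, rad: 0 = fully down on its rest (stop), grows as raised, 1.15 = upper stop; starts at 0.65 to 0.95. Stiff hinge: it stays where left, by friction, and takes about 2 to 6 N at the pad to push down once the pawl is free. With the pawl engaged it goes down at most one tooth (0.21 rad) and is then blocked.
- pawl (a joint): Pawl's angle, rad: 0 to 0.12 = hook on or between the teeth (engaged), above 0.15 clear of them, past about 0.3 its weight tips it over, 0.60 = thrown back against its stop, where it stays by its own weight. Grows as the thumb tab goes down.
- prop_pad (a point): Centre of the upper face of the black rubber pad at the arm's free end: 70 mm wide (stand x), 50 mm along the arm; 165 mm from the hinge axis along the arm and 14 mm above the line through the axis. Its axes turn with the arm (y outward along it, z out of the face). The arm is an aluminium bar 28 mm wide, 14 mm thick.
- prop_hinge (a point): Middle of the arm's hinge axis (along the stand's x), 75 mm above the bench; centre of the toothed steel ratchet wheel, 90 mm diameter, 14 mm thick.
- pawl_tab (a point): Centre of the upper face of the pawl's steel thumb tab, 36 mm wide (stand x) by 32 by 6 mm thick, on the far side of the pivot from the arm: 47 mm out (stand -y) and 12 mm above the pivot at joint 0. Pressed, it swings about the pivot and sinks about 28 mm to the stop; under 2 N until there.
- pawl_pivot (a point): Middle of the pawl's pivot axis (along the stand's x), 70 mm from the arm's hinge toward stand -y, 107 mm above the bench. The pawl is a steel rocker: hook over the wheel on the arm's side, tab on the other, and a round weight 22 mm diameter by 44 mm long, its centre 30 mm above the pivot.
- motor: Bystander: spare drone motor standing on its end, dark, 29 mm diameter, 40 mm tall with its shaft. Origin at the bench, in the middle of its underside (as it stands).
- battery: Bystander: black battery pack lying flat, 45 x 105 x 30 mm tall. Origin at the bench, in the middle of its underside (as it stands).
- tape_roll: Bystander: paper-coloured roll of tape lying flat, 64 mm diameter, 22 mm tall, open middle. Origin at the bench, in the middle of its underside (as it stands).
- driver: Bystander: screwdriver lying flat, 170 mm long. Origin at the bench, in the middle of its underside (as it stands).
- remote: Bystander: grey remote controller lying flat with two thumb sticks, 85 x 130 mm, 54 mm tall over the sticks. Origin at the bench, in the middle of its underside (as it stands).
- propeller: Bystander: black propeller lying flat, 24 x 200 mm, 10 mm tall at its middle. Origin at the bench, in the middle of its underside (as it stands).
- parts_tray: Bystander: blue open parts tray with one divider, 110 x 140 x 35 mm tall. Origin at the bench, in the middle of its underside (as it stands).

How it is judged:
On the way, in this order (a step that is already met when the one before it is completed fails the run):
1. the pawl is thrown back clear of the teeth while the arm still stands where it was (within one tooth) (value of joint pawl above 0.45 rad and distance of prop_pad from where it was at the start of the episode below 0.05 m), for 0.2 s.
2. with the pawl thrown back, the arm is pushed down onto its rest (value of joint pawl above 0.45 rad and value of joint prop_arm below 0.05 rad), for 0.2 s.
At the end, for the whole second after the job is handed in: The arm lies still on its rest (within 0.05 rad of fully down) and the pawl is still thrown back (joint above 0.45 rad) (all of step 2 and not (velocity of joint prop_arm above 0.05 rad/s) and velocity of joint prop_arm above -0.05 rad/s); the robot touches nothing.
It fails at once if the stand is pressed hard (over 40 N) with the pawl engaged, forcing the teeth (value of joint pawl below 0.13 rad and contact force between the fingers and stand above 40 N).
It fails at once if the arm is lifted or forced down over the teeth with the pawl engaged (pad moved more than 60 mm while the pawl is below 0.13 rad) (value of joint pawl below 0.13 rad and distance of prop_pad from where it was at the start of the episode above 0.06 m).
It fails at once if the arm is lifted higher than it can have stood (above 1.03 rad) (value of joint prop_arm above 1.03 rad).
It fails at once if a bystander is moved, lifted or carried (more than 30 mm) (distance of any of motor, battery, tape_roll, driver, remote, propeller, parts_tray from where it was at the start of the episode above 0.03 m).
It also fails if it takes over 45 s, if anything falls off the work surface, if the arm or the gripper's body presses on something with over 40 N, if the wrist force passes 120 N, or if a joint passes its speed limit or range.

### The arm

A 6-joint arm with a two-finger parallel gripper is mounted at the origin on the work surface. World frame = base frame: x ahead of the robot, y to its left, z up, the work surface at z = 0. Lengths are in m, angles in rad, forces in N, time in s.
With the tool pointing down it reaches from about 0.425 to 0.925 m from the base axis. Payload 12.5 kg.
Tool frame: the origin (TCP) lies between the finger pads; the fingertips stand 19 mm ahead of it and the grasp point (between the pads) is the TCP; z points along the fingers, y is the line along which they close (so a half turn about z gives the same grasp; the last joint's range is limited). The gripper opens to 85 mm and grips with 20 to 120 N. Pads are 22 mm wide; open, the fingers measure 114 mm over their backs; the gripper's body (76 mm by 85 mm) begins 54 mm behind the grasp point. The pads swing forward as they close: fully open they stand 13 mm farther back than shut.
Start: joints at [1.102, 0.491, 1.559, -0, 1.092, -0.106], TCP at [0.222, 0.584, 0.25] pointing down, gripper open.
Joint ranges: [-3.1, 3.1], [-0.84, 2.19], [0.05, 2.79], [-1.13, 4.28], [0.06, 2.93], [-2.69, 2.69]. Speed limits (rad/s): [2.22, 2.22, 2.79, 3.14, 3.14, 3.14].

### API

Orientations are given as a rotation vector (axis times angle).
In Python, from bench import arm gives the robot as it stands. Calls block until the motion is done:
- arm.move_pose(position, orientation): joint-space move of the TCP to a pose.
- arm.movel(position, max_speed=0.15, ori=None): straight line of the TCP; ori=None keeps the orientation; max_speed is the mean speed in m/s.
- arm.move_joints(angles): joint-space move.
- arm.open_gripper() and arm.grab(squeeze=None): open the fingers fully, or close them until they stop; squeeze is the grip in N (None keeps the last).
- arm.dwell(seconds).
- arm.solve_ik(position, orientation): joint angles nearest the present ones, or None.
- arm.grab_frame(name): name is "scene" or "top" or "wrist"; returns a dict with "image" (384x512x3 uint8, red, green, blue), "fx", "fy", "cx", "cy" (pixels), "D" ([k1, k2, p1, p2, k3] as OpenCV has them; the pictures are not rectified), "world_to_cam" (4x4, takes a point from world to camera coordinates); the wrist camera has in their place "hand_eye" (4x4, takes a point from camera to tool coordinates, whose origin is the TCP and whose axes are the flange's). Camera axes: x right, y up, looking along -z (the intrinsics and any distortion apply to the point x, -y, -z); pixel columns grow to the right and rows downward; lengths in m; the calibration is good to about 2 mm. A picture is of the moment at which its call begins: read the wrist's pose just before it. There is no depth.
A pose or a line that the arm cannot do raises arm.Unreachable and nothing moves.
- arm.finish_job(): hands the job in; it is judged then, once.
Trained networks look in the newest picture that a camera, given by its name, has taken for a name from the list of things; names that differ only in an ending like _2 or _b are one class to them, and where a whole thing is asked for, a point or a joint stands for the part that bears it (a point fixed in the world has none). Each returns a list of dicts, best first, with "score" (0 to 1); they miss things now and then, are a little off and sometimes report something else, mostly with a low value. They report only what shows in the picture. A call takes as long as a camera call.
- arm.look_for(camera, target): "xy" ([column, row] in pixels, amid what is visible of it).
Readings, each from a call of its own:
- arm.get_clock(): time.
- arm.get_qpos(): joint angles.
- arm.get_joint_vel(): joint speeds.
- arm.get_joint_efforts(): joint torques, N m.
- arm.get_ee_pos(): TCP position.
- arm.get_tool_rot(): TCP orientation.
- arm.get_force(): force on the tool from outside, world axes, zero at the start.
- arm.get_moment(): the same for the moment, N m.
- arm.get_width(): opening from 0.0 (shut) to 1.0 (fully open).
- arm.get_gripper_force(): force on a finger pad.
Only numpy, scipy, OpenCV 4.12 (cv2) and the standard library are available. Lean on these libraries where they do the work, as an engineer would, in place of code of your own. Each camera call takes 0.05 s, during which the arm holds its last target. There are 200 camera calls.

## Working session

There is one attempt and no reset: what is moved stays moved. The work goes in short steps, each a Python script; the robot and the scene stay as the last script left them, time stands still between calls to the robot, and variables do not carry over. Pictures are saved under pics/ and viewed, at most 10 in all, crops included, and the job is handed in when it is done.

```bash
mkdir -p pics; python3 - <<'E'
from bench import arm
import cv2,numpy as np
for c in ("scene","top"):
    f=arm.grab_frame(c); cv2.imwrite(f"pics/{c}1.png",cv2.cvtColor(f["image"],cv2.COLOR_RGB2BGR))
    print(c,f["fx"],f["fy"],f["cx"],f["cy"],f["D"],np.round(f["world_to_cam"],3).tolist())
    for t in ("stand","prop_arm","prop_pad","prop_hinge","pawl","pawl_tab","pawl_pivot"):
        print(t,[(np.round(d["xy"]).tolist(),round(d["score"],2)) for d in arm.look_for(c,t)[:2]])
E
```

```text
scene 380.7821123129488 380.7821123129488 249.80932290249913 194.98715494394202 [-0.05046929  0.          0.          0.          0.        ] [[-0.857, 0.515, 0.016, 0.45], [-0.418, -0.714, 0.562, 0.21], [0.301, 0.475, 0.827, -1.371], [0.0, 0.0, 0.0, 1.0]]
stand [([255.0, 195.0], 0.85)]
prop_arm [([252.0, 165.0], 0.83)]
prop_pad [([254.0, 168.0], 0.72)]
prop_hinge [([253.0, 191.0], 0.67)]
pawl [([228.0, 148.0], 0.84)]
pawl_tab [([227.0, 149.0], 0.55), ([247.0, 148.0], 0.54)]
pawl_pivot [([252.0, 190.0], 0.9)]
top 483.09739459056766 483.09739459056766 257.4387904501594 193.62260967169684 [0.02849499 0.         0.         0.         0.        ] [[-0.029, -0.999, -0.017, 0.069], [0.998, -0.03, 0.063, -0.568], [-0.063, -0.015, 0.998, -1.327], [0.0, 0.0, 0.0, 1.0]]
stand [([280.0, 216.0], 0.81)]
prop_arm [([265.0, 220.0], 0.86)]
prop_pad [([267.0, 216.0], 0.77)]
prop_hinge [([280.0, 214.0], 0.9), ([119.0, 263.0], 0.37)]
pawl [([326.0, 197.0], 0.89)]
pawl_tab [([324.0, 199.0], 0.88), ([258.0, 179.0], 0.7)]
pawl_pivot [([283.0, 213.0], 0.95)]
```

```bash
python3 - <<'E'
import cv2
for c,r in (("scene",(120,60,260,190)),("top",(120,90,280,220))):
    i=cv2.imread(f"pics/{c}1.png");x,y,w,h=r
    cv2.imwrite(f"pics/{c}1c.png",cv2.resize(i[y:y+h,x:x+w],None,fx=2.7,fy=2.7,interpolation=cv2.INTER_CUBIC))
E
```

```text
(no output)
```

View pics/scene1c.png

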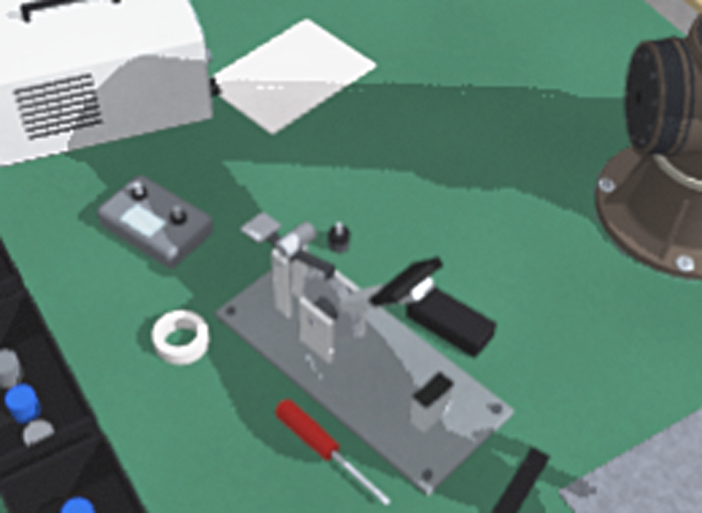

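View pics/top1c.png

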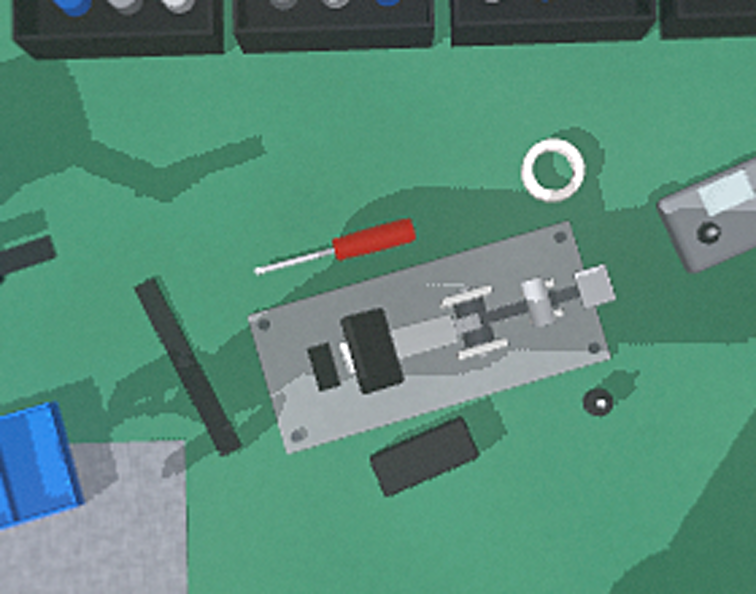

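The crops (2.7x) show the plate corners at top-crop (570,222), (610,356), (288,453) and (248,317), with the tab at (594,286) and the pad centred near (373,350). In the scene crop the plate corners are (218,313), (430,492) and (512,410), with the tab at (261,227). I'll fit the stand pose and arm angle to these.

```bash
cat > fit.py <<'E'
import numpy as np,cv2
from scipy.optimize import least_squares
def proj(f,P):
    W=np.array(f["world_to_cam"]);p=np.atleast_2d(P)@W[:3,:3].T+W[:3,3]
    p=p*[1,-1,-1]
    K=np.array([[f["fx"],0,f["cx"]],[0,f["fy"],f["cy"]],[0,0,1.]])
    return cv2.projectPoints(p.reshape(-1,1,3),np.zeros(3),np.zeros(3),K,np.array(f["D"],float))[0][:,0]
def S2W(p,P):
    c,s=np.cos(p[2]),np.sin(p[2]);P=np.atleast_2d(P)
    return np.c_[p[0]+c*P[:,0]-s*P[:,1],p[1]+s*P[:,0]+c*P[:,1],P[:,2]]
def pad(a,dx=0,dy=0,dz=0):
    y,z=.165+dy,.014+dz
    return [dx,y*np.cos(a)-z*np.sin(a),.075+y*np.sin(a)+z*np.cos(a)]
def tab(q,dx=0,dy=0):
    y,z=-.047+dy,.012; # grows as tab goes down
    return [dx,-.070+y*np.cos(q)-z*np.sin(q),.107+y*np.sin(q)+z*np.cos(q)]
E
python3 - <<'E'
from bench import arm
from fit import *
T=arm.grab_frame("top");S=arm.grab_frame("scene")
pl=[[.075,-.13,.01],[-.075,-.13,.01],[-.075,.22,.01],[.075,.22,.01]]
ot=np.array([[570,222],[610,356],[288,453],[248,317],[594,286],[342,317],[388,307],[404,383],[360,394]])/2.7+[120,90]
os_=np.array([[218,313],[430,492],[512,410],[261,227]])/2.7+[120,60]
def res(p):
    a=p[3];q=0.05
    mt=S2W(p,pl+[tab(q)]+[pad(a,x,y) for x,y in((.035,.025),(.035,-.025),(-.035,-.025),(-.035,.025))])
    ms=S2W(p,[pl[0],pl[3],pl[2],tab(q)])
    return np.r_[(proj(T,mt)-ot),(proj(S,ms)-os_)].ravel()
r=least_squares(res,[.6,.05,.29,.8],loss="soft_l1")
print(r.x.round(4));print(res(r.x).reshape(-1,2).round(1).tolist())
p=r.x
for n,P in(("tab",tab(.05)),("pad",pad(p[3])),("pad0",pad(0))):print(n,S2W(p,P).round(3))
E
```

```text
[ 0.521  -0.0484  0.2595  0.8269]
[[-0.3, -1.1], [0.8, 0.7], [-0.6, 0.7], [-0.8, -0.6], [0.3, -0.1], [0.3, 0.1], [-2.8, 0.3], [-0.5, -0.1], [2.1, 0.2], [-1.7, -0.5], [-0.6, 0.4], [1.3, -0.2], [-0.1, -0.7]]
tab [[ 0.551 -0.162  0.117]]
pad [[0.495 0.05  0.206]]
pad0 [[0.479 0.111 0.089]]
```

Residuals are about 1 px, roughly 3 mm. The fit gives a stand yaw of 0.26 and an arm angle of about 0.83, and the heights match the given sizes. Next is a guarded press on the tab with the fingers closed.

```bash
cat >> fit.py <<'E'
from scipy.spatial.transform import Rotation as R
P=[.521,-.0484,.2595,.827]
def ori(arm,pos):
    best=None
    for s in (1,-1):
        y=s*np.array([np.cos(P[2]),np.sin(P[2]),0]);z=np.array([0,0,-1.])
        o=R.from_matrix(np.c_[np.cross(y,z),y,z]).as_rotvec()
        j=arm.solve_ik(pos,o)
        if j is not None and (best is None or abs(j[5])<best[0]): best=(abs(j[5]),o)
    return best[1]
def tip(stand):  # stand-frame tip point -> TCP in world
    return S2W(P,stand)[0]+[0,0,.019]
E
python3 - <<'E'
from bench import arm
from fit import *
arm.grab()
a=tip([0,-.124,.16]);o=ori(arm,a)
arm.move_pose(a+[0,0,.08],o); arm.movel(a,.15)
f0=np.array(arm.get_force());print("f0",f0.round(2),arm.get_width(),arm.get_clock())
for z in np.arange(.130,.0915,-.003):
    arm.movel(tip([0,-.124,z]),.05)
    f=np.array(arm.get_force())-f0; print(round(z,4),f.round(1))
    if f[2]>5: break
f=arm.grab_frame("scene");cv2.imwrite("pics/s2.png",cv2.resize(cv2.cvtColor(f["image"],cv2.COLOR_RGB2BGR)[80:230,150:350],None,fx=4,fy=4,interpolation=cv2.INTER_CUBIC))
print(arm.get_clock())
E
```

```text
f0 [-0.83 -0.43 -0.13] 0.0007962947981788635 5.2417
0.13 [ 1.  -0.1  0.6]
0.127 [ 0.3 -0.2 -0.3]
0.124 [0.4 0.1 0.2]
0.121 [2.1 0.2 1.2]
0.118 [0.6 0.4 0.5]
0.115 [ 1.4  0.5 -0.1]
0.112 [1.3 0.2 1.1]
0.109 [ 1.3 -0.4  0.1]
0.106 [ 0.3  0.5 -0.3]
0.103 [1.  1.3 0.7]
0.1 [1.3 1.2 0.8]
0.097 [0.5 0.8 0.8]
0.094 [0.7 0.4 0.1]
9.0417
```

View pics/s2.png

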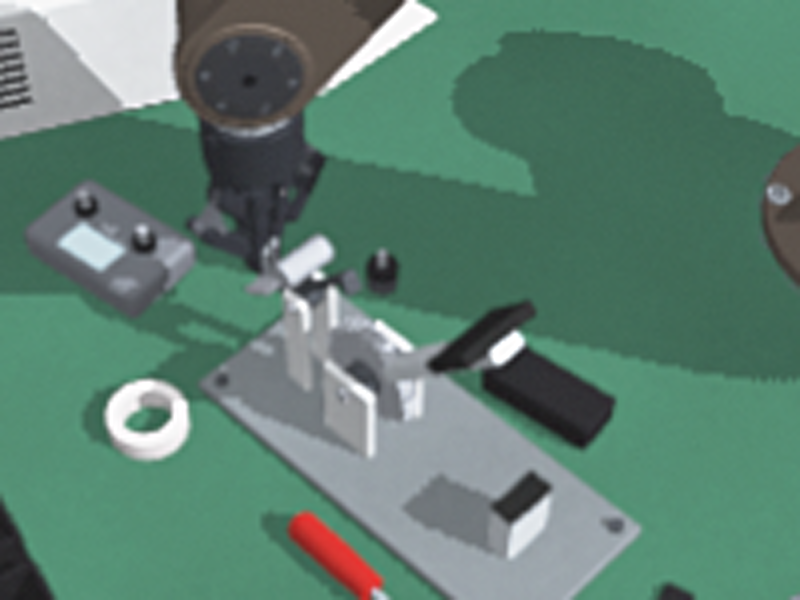

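The hook is visibly raised off the wheel near (345,283), and the weight leans toward the tab near (305,260). I'll retreat and check that it stays.

```bash
python3 - <<'E'
from bench import arm
from fit import *
arm.movel(tip([0,-.126,.18]),.2)
a=tip(pad(.95,0,-.005));a[2]+=.06
arm.movel(tip([0,-.126,.30]),.25)
arm.move_pose(a,ori(arm,a))
f=arm.grab_frame("scene");cv2.imwrite("pics/s3.png",cv2.resize(cv2.cvtColor(f["image"],cv2.COLOR_RGB2BGR)[80:230,150:350],None,fx=4,fy=4,interpolation=cv2.INTER_CUBIC))
print(arm.get_clock(),arm.get_ee_pos())
E
```

```text
11.1583 [0.50069728 0.0295134  0.29209312]
```

View pics/s3.png

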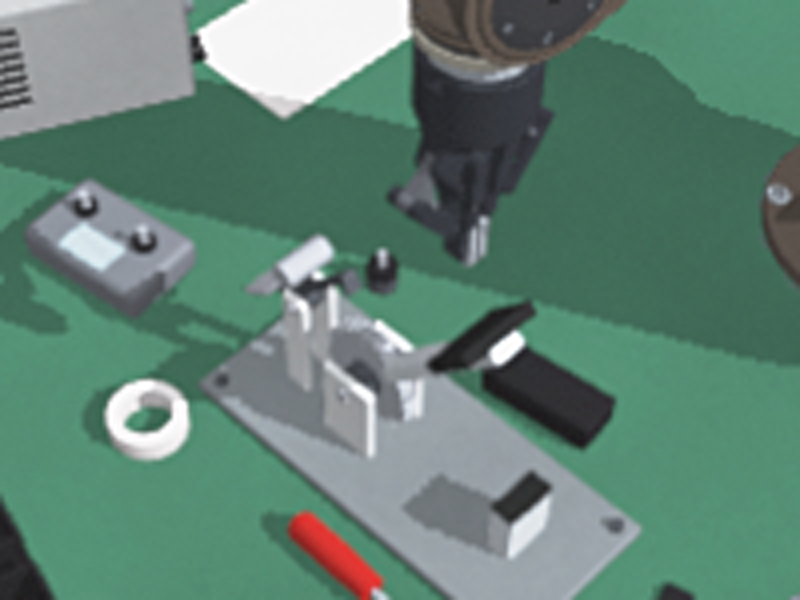

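The pawl stays thrown back, with the tab down near (268,282) and the hook up near (345,283). The arm hasn't moved, so I'll push it down along its arc.

```bash
python3 - <<'E'
from bench import arm
from fit import *
f0=np.array(arm.get_force())
w=lambda a:tip(np.array(pad(a))-[0,.011,0])
for a in np.r_[np.arange(.95,.06,-.06),np.arange(.04,-.06,-.01)]:
    arm.movel(w(a),.06)
    f=np.array(arm.get_force())-f0; print(round(a,3),f.round(1))
    if f[2]>(14 if a<.06 else 25): break
arm.dwell(.4)
print(arm.get_ee_pos(),arm.get_clock())
p=np.array(arm.get_ee_pos())
arm.movel(p+[0,0,.12],.15)
f=arm.grab_frame("scene");cv2.imwrite("pics/s4.png",cv2.resize(cv2.cvtColor(f["image"],cv2.COLOR_RGB2BGR)[80:230,150:350],None,fx=4,fy=4,interpolation=cv2.INTER_CUBIC))
print(arm.get_clock())
E
```

```text
0.95 [-1.2  0.7  0.7]
0.89 [-1.3  0.5  1.3]
0.83 [-0.6  0.4  1.2]
0.77 [-0.5  0.7  0.1]
0.71 [-0.8 -0.1  0.8]
0.65 [-0.1  0.4 -0.1]
0.59 [ 0.2  0.4 -0.1]
0.53 [-1.1 -0.   0.4]
0.47 [-0.7  1.1 -0.2]
0.41 [-0.6  0.8 -0.1]
0.35 [-1.3  1.3  1.1]
0.29 [-0.9  0.8  0.3]
0.23 [0.  0.9 0.6]
0.17 [0.2 1.3 0.3]
0.11 [-0.8 -0.1  0.1]
0.04 [-0.8  0.5  0.4]
0.03 [-1.5  0.7  0.8]
0.02 [-0.4  1.   0.7]
0.01 [-0.7  0.6  0.4]
-0.0 [-0.5  1.   2.6]
-0.01 [-6.2 -0.3 24.2]
[0.48159307 0.10050773 0.10764202] 18.675
19.6833
```

View pics/s4.png

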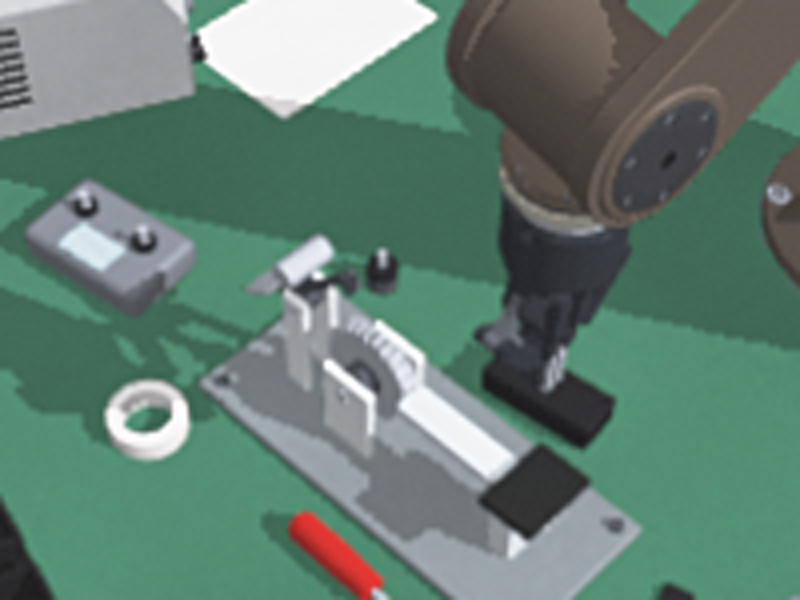

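The pad lies flat on the rest post near (535,490); contact came at tip height 0.089 m, as expected. The pawl is still thrown back, and nothing else has moved.

```bash
python3 -c "
from bench import arm
arm.dwell(.3);print(arm.finish_job())"
```

```text
the job is handed in; nothing more can be done
None
```

The pawl is thrown back and the arm is folded flat on its rest; the job was handed in at about 20 s of the 45 s limit, and no pass/fail result was returned.

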